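# Set the blood-tube roller mixer and start it

## Task

With a closed fingertip pressed on the flat knurled dial, drag it round, without gripping it, until its pointer has clicked in at the long mark. Then press the round start button down and let it come back up. Pick nothing up and leave the tube rack, the bottle and the specimen cup where they stand.

Things in the scene. Friction and masses are not known exactly. Their poses are not given: they have to be found in the camera images.
- mixer: white roller mixer, fixed: 220 (x) x 340 (y) x 80 mm high, origin at the centre of its underside, z up. Flat control deck (80 mm above the bench) along the -x half; three white rollers (tops 105 mm up) lie along y in the +x half, x from +9 to +104 mm. In its frame the dial axis is at x -46, y +70 mm, the button at x -52, y -95 mm
- dial_top (a point): centre of the dial's flat top, on its upright axis, 94 mm above the bench when untouched. Black disc 88 mm wide, 14 mm above the deck, knurled rim, grey middle, white pointer line; too wide to grip. x axis along the pointer, z up. It floats on a spring: pressed, it starts to sink at 3 N, then 3.5 N per mm, to a stop 4 mm down (17 N)
- dial_pointer (a point): point on the dial's top on the white pointer line, 38 mm from the axis. The top grips a fingertip by friction (coefficient 0.4 or more): a fingertip pressing 10 to 14 N some 30 mm from the axis and moved round it carries the dial along
- dial (a joint): dial angle, rad, grows clockwise from above, stops at 0 and 3.14; at 0 the pointer is along the mixer's +y, at 1.571 along its +x. Spring detents every 0.524; about 0.05 N m takes it over to the next; let go, it snaps into the nearest (within 0.04 of half-way it may stay). Short black ticks mark the detents, the one long, broad tick is the fifth of seven, at 2.094. Starts between 0 and 1.75
- start_top (a point): centre of the top of the round grey start button (30 mm in diameter, in a black housing) on the deck
- start (a joint): how far the start button is pressed, m: 0 up, 0.006 fully down (5 N); it springs back
- rack: orange tube rack 85 x 130 x 45 mm with capped tubes standing to 86 mm, loose on the bench beyond the dial end (+y) of the mixer; origin at the centre of its underside
- bottle: white disinfectant bottle, 68 mm in diameter, 190 mm high, loose on the bench beyond the button end (-y) of the mixer; origin at the centre of its underside
- cup: clear specimen cup with a white lid, 60 mm in diameter, 65 mm high, loose on the bench near the bottle; origin at the centre of its underside
Not all that is in view belongs to the job. Of the things that look like the rack, the larger one is meant.

How it is judged:
By the outcome, as a careful person would: the job done as asked, in the order asked, and still so for the second after the job is handed in, with the robot touching nothing.
It also fails if it takes over 54 s, if anything falls off the work surface, if the arm or the gripper's body presses on something with over 40 N, if the wrist force passes 120 N, or if a joint passes its speed limit or range.

## Robot

A 6-joint arm with a two-finger parallel gripper is mounted at the origin on the work surface. World frame = base frame: x ahead of the robot, y to its left, z up, the work surface at z = 0. Lengths are in m, angles in rad, forces in N, time in s.
With the tool pointing down it reaches from about 0.3 to 0.775 m from the base axis. Payload 14.6 kg.
Tool frame: the origin (TCP) lies between the finger pads; the fingertips stand 8 mm ahead of it and the grasp point (between the pads) lies 11 mm behind it; x points along the fingers, y is the direction in which the jaws open and shut, and the axes are right-handed (so a half turn about x gives the same grasp; the last joint's range is limited). The gripper opens to 94 mm and grips with 3 to 60 N. Pads are 16 mm wide; open, the fingers measure 119 mm over their backs; the gripper's body (75 mm by 177 mm) begins 78 mm behind the grasp point.
Start: joints at [-1.364, 0.3, 1.521, -0, 1.321, -0.067], TCP at [0.149, -0.53, 0.213] pointing down, gripper open.
Joint ranges: [-3.03, 3.03], [-0.79, 2.21], [0.23, 2.52], [-1.04, 4.18], [0, 3.07], [-2.55, 2.55]. Speed limits (rad/s): [2.22, 2.22, 2.57, 3.14, 3.14, 3.14].

## Interface

Orientations are given as [roll, pitch, yaw] about the fixed x, y, z axes, in that order (R = Rz(yaw) Ry(pitch) Rx(roll)).
In Python, from station import ctrl gives the robot as it stands.
- The arm moves only by the shell command python3 -m creep 'ROWS' [FORCE]. ROWS is a JSON object of lists of equal length, an entry for each row: "hand": the closure, from -1 (fully open) to 1 (shut); "slide": the shift along the tool's x, y, z in m, a list of three; "spin": the turn about the tool's x in degrees. A call has 1 to 12 rows; each row is the pose to reach, as a shift and turn from the pose commanded when the call began, along the tool's axes at that moment; what a row does not reach only later rows make up. A row lasts 1/12 s, in which the tool goes at most 41.7 mm and 7.16 degrees, less where a joint would pass 70% of its speed; a pose out of reach is approached as far as the arm can. A call with a gripper value outside its range is refused whole. The fingers move at their own pace and stop on an object; FORCE is the grip in N (left out, the last holds). Time passes only in rows, so rows that repeat a pose let the fingers close. It gives the time, the measured TCP pose, the force and the opening at its end, in the units of the state.
- ctrl.get_obs(): the state, without advancing time (a new reading comes with each control period).
- ctrl.camera(name): name is "side" or "top"; returns the picture (480x640x3 uint8, red, green, blue); there is no depth.
- ctrl.calibration(name): a dict with "K" (3x3 intrinsics, pixels), "R" (3x3) and "t" (3): a world point X has camera coordinates R X + t. Camera axes: x right, y down, z forward; pixel columns grow to the right and rows downward; lengths in m; the calibration is good to about 2 mm. A picture is of the moment at which its call begins. calibration takes no time and is no camera call.
- ctrl.hand_in(): hands the job in, once; it reports no verdict.
The state is a dict: "time_s": time; "qpos": joint angles; "joint_vel": joint speeds; "tau": joint torques, N m; "ee_pos": TCP position; "eef_rot": TCP orientation; "force": force on the tool from outside, world axes, zero at the start; "moment": the same for the moment, N m; "grip_width": finger opening in m.
Only numpy, scipy, OpenCV 4.12 (cv2) and the standard library are available. Lean on these libraries where they do the work, as an engineer would, in place of code of your own. Each camera call takes 0.05 s, during which the arm holds its last target.

## Working session

There is one attempt and no reset: what is moved stays moved. The work goes in short steps, Python scripts to look and compute and a shell command to move; the robot and the scene stay as the last step left them, time stands still between calls to the robot, and variables do not carry over. Pictures are saved under pics/ and viewed, and the job is handed in when it is done.

```bash
mkdir -p pics; ls
python3 - <<'E'
from station import ctrl
import cv2
for n in("side","top"):
    cv2.imwrite(f"pics/{n}0.png",ctrl.camera(n)[:,:,::-1]); c=ctrl.calibration(n); print(n,c)
print(ctrl.get_obs())
E
```

```text
pics
side {'K': array([[485.9155257 ,   0.        , 317.29417191],
       [  0.        , 485.9155257 , 232.50229994],
       [  0.        ,   0.        ,   1.        ]]), 'R': array([[-7.63383436e-01, -6.45945350e-01, -5.77341705e-04],
       [-3.70647082e-01,  4.38765377e-01, -8.18599832e-01],
       [ 5.29024073e-01, -6.24691563e-01, -5.74363980e-01]]), 't': array([0.50563166, 0.28230926, 0.81914533])}
top {'K': array([[569.24210027,   0.        , 318.19599459],
       [  0.        , 569.24210027, 235.81613242],
       [  0.        ,   0.        ,   1.        ]]), 'R': array([[-0.02383673, -0.99968285,  0.00812422],
       [-0.99724833,  0.02320649, -0.07040755],
       [ 0.07019669, -0.00978015, -0.99748522]]), 't': array([0.03926568, 0.60697033, 1.27574013])}
{'time_s': 0.1, 'qpos': array([-1.36359307e+00,  3.00406041e-01,  1.52151525e+00, -3.54845717e-06,
        1.32068638e+00, -6.66151030e-02]), 'joint_vel': array([ 3.06000134e-04, -2.44757884e-03, -3.47617359e-03,  8.31816805e-04,
       -8.41445859e-05, -1.28787883e-03]), 'tau': array([-6.68748617e-04, -5.32647371e+01, -3.53284192e+01,  7.08742091e-02,
        2.35048332e-02, -6.08341861e-05]), 'ee_pos': array([ 0.14866762, -0.52929482,  0.21294986]), 'eef_rot': array([-1.63402513,  1.56978131,  1.78138676]), 'force': array([-0.55443587, -0.23415282, -0.25475396]), 'moment': array([ 0.00993982, -0.0398778 , -0.00282356]), 'grip_width': 0.09392077770911704}
```

View pics/top0.png

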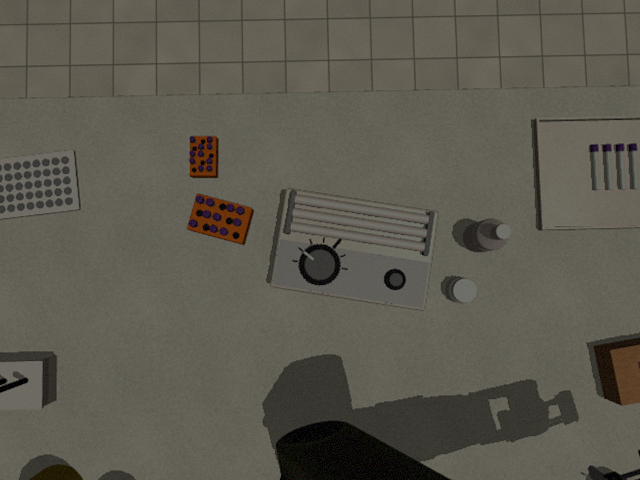

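View pics/side0.png

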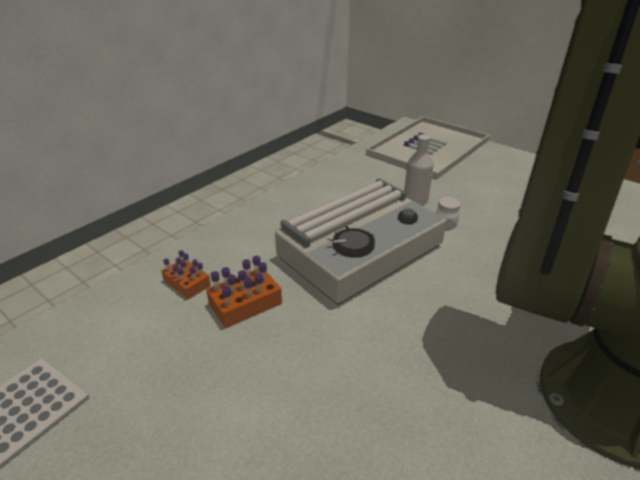

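The top view shows the dial near (320,265) with its pointer going up-left, the button near (395,279) and the long tick near (337,242). I'll enlarge this area.

Run:
```python
import cv2
a=cv2.imread("pics/top0.png")
c=a[180:320,260:450]; c=cv2.resize(c,None,fx=4,fy=4,interpolation=cv2.INTER_CUBIC); c=cv2.convertScaleAbs(c,alpha=1.7)
cv2.imwrite("pics/top0c.png",c)
```

```text
(no output)
```

View pics/top0c.png

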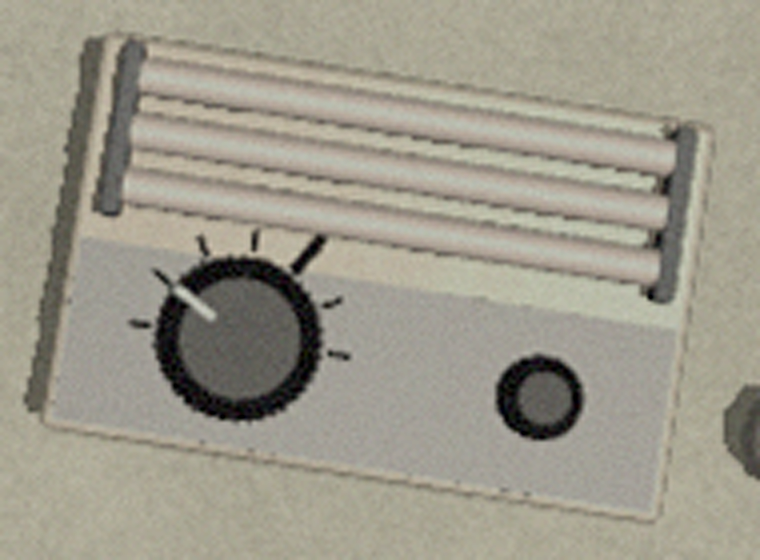

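```bash
cat > h.py <<'E'
import numpy as np
from station import ctrl
def px2w(n,u,v,z):
    c=ctrl.calibration(n);K,R,t=c["K"],c["R"],c["t"]
    d=R.T@np.linalg.inv(K)@np.array([u,v,1.]);o=-R.T@t
    return o+d*(z-o[2])/d[2]
def w2px(n,X):
    c=ctrl.calibration(n);p=c["K"]@(c["R"]@np.array(X)+c["t"]);return p[:2]/p[2]
def crop(u,v,s=4,x0=260,y0=180): return x0+(u+.5)/s-.5,y0+(v+.5)/s-.5
E
python3 - <<'E'
from h import *
D=px2w("top",*crop(238,338),.094);print("dial",D)
for z in(.085,.095,.105):print("but",z,px2w("top",*crop(544,398),z), px2w("side",408,214,z))
a=px2w("top",*crop(45,424),.08);b=px2w("top",*crop(657,519),.08);print("front corners",a,b,np.linalg.norm(a-b))
y=(a-b)/np.linalg.norm(a-b);print("yaw",np.arctan2(-y[0],y[1]))
B=px2w("top",*crop(540,398),.09);
v=(D-B)[:2];print(np.linalg.norm(v),np.arctan2(-v[0],v[1])-np.arctan2(-6/165,1)*1, "yaw2")
for (u,w) in[(140,323),(163,280),(203,245),(255,240),(310,253),(332,302),(340,355)]:
    p=px2w("top",*crop(u,w),.08)-D;print(np.degrees(np.arctan2(p[1],p[0])))
p=px2w("top",*crop(175,287),.094)-D;print("ptr",np.degrees(np.arctan2(p[1],p[0])),np.linalg.norm(p))
E
```

```text
dial [0.54176634 0.02513273 0.094     ]
but 0.085 [ 0.50573386 -0.13915192  0.085     ] [ 0.51217262 -0.15071094  0.085     ]
but 0.095 [ 0.50582288 -0.13771449  0.095     ] [ 0.50479851 -0.13668601  0.095     ]
but 0.105 [ 0.50591191 -0.13627706  0.105     ] [ 0.4974244  -0.12266107  0.105     ]
front corners [0.49813887 0.13030225 0.08      ] [ 0.43915723 -0.1987242   0.08      ] 0.33427120672534383
yaw -0.17737714221282108
0.1653679473524676 -0.1827132244234329 yaw2
79.62099876442021
50.60215515319907
19.029489278085908
-11.312829086917901
-41.583227929762494
-70.19007506556724
-100.49313817825741
ptr 49.676182412243854 0.04345745149783795
```

Run:
```python
import cv2
a=cv2.imread("pics/side0.png")
c=a[170:310,265:465]; c=cv2.resize(c,None,fx=4,fy=4,interpolation=cv2.INTER_CUBIC); c=cv2.convertScaleAbs(c,alpha=1.7)
cv2.imwrite("pics/side0c.png",c)
```

```text
(no output)
```

View pics/side0c.png

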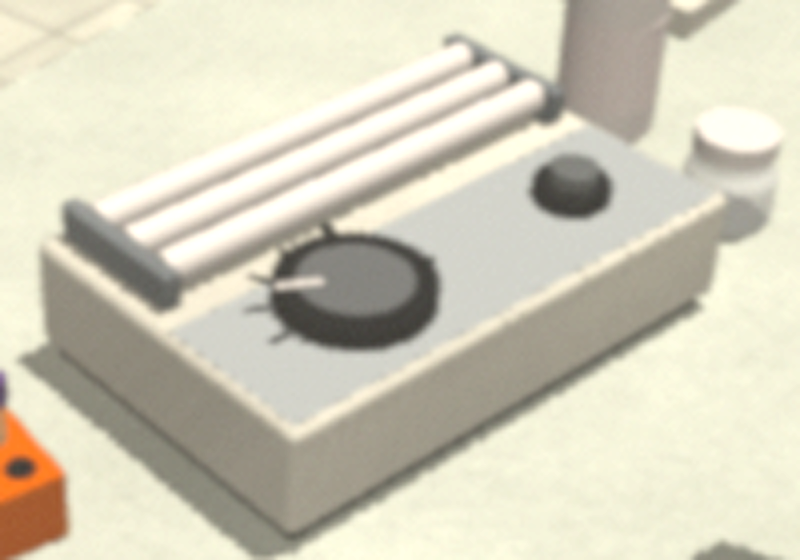

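```bash
cat >> h.py <<'E'
from scipy.spatial.transform import Rotation as Ro
def tool():
    o=ctrl.get_obs();return np.array(o["ee_pos"]),Ro.from_euler("xyz",o["eef_rot"]).as_matrix(),o
def slide(target):
    p,R,o=tool();return R.T@(np.array(target)-p)
E
python3 - <<'E'
from h import *
from scipy.optimize import least_squares
p,R,o=tool();print(np.round(R,3))
u=crop(575,171,4,265,170);t=crop(544,398)
f=lambda X:np.r_[w2px("side",X)-u,w2px("top",X)-t]
r=least_squares(f,[.5,-.14,.09]);print("button top",r.x,r.fun)
u=crop(356,281,4,265,170);t=crop(238,338)
r=least_squares(f,[.5,-.14,.09]);print("dial top",r.x,r.fun)
D=np.array([.5418,.0251]);y=-.179
Rz=np.array([[np.cos(y),-np.sin(y)],[np.sin(y),np.cos(y)]])
print("button pred",D+Rz@[-.006,-.165])
print("bottle",px2w("top",502,232,.19),"cup",px2w("top",463,289,.065))
print("slide to above button-side hover", slide([.51,0,.213]))
E
```

```text
[[-0.     0.27  -0.963]
 [ 0.001 -0.963 -0.27 ]
 [-1.    -0.001 -0.   ]]
button top [ 0.50541583 -0.13742427  0.09883728] [-0.25836353 -0.00742948  0.12926179  0.20449011]
dial top [0.54106446 0.02464629 0.0939585 ] [-0.39548829 -0.02555611  0.23459842  0.32281963]
button pred [ 0.50651834 -0.13619539]
bottle [ 0.5949525  -0.33876649  0.19      ] cup [ 0.48045837 -0.28907914  0.065     ]
slide to above button-side hover [ 3.98566219e-04 -4.11867830e-01 -4.90997790e-01]
```

```bash
python3 -m creep '{"hand":[1,1,1,1,1,1,1,1,1,1,1,1],"slide":[[0,-0.01,-0.013],[0,-0.03,-0.039],[0,-0.05,-0.065],[0,-0.07,-0.091],[0,-0.09,-0.117],[0,-0.11,-0.143],[0,-0.13,-0.169],[0,-0.15,-0.195],[0,-0.17,-0.221],[0,-0.19,-0.247],[0,-0.21,-0.273],[0,-0.22,-0.285]],"spin":[-6,-12,-18,-24,-30,-36,-42,-48,-54,-60,-66,-72]}' 10
python3 - <<'E'
from h import *
p,R,o=tool();print(np.round(R,3),o["qpos"],o["grip_width"])
print(slide([.5389,-.0049,.130]))
E
```

```text
time_s: 1.1
ee_pos: [0.3649, -0.2382, 0.2134]
eef_rot: [3.101, 1.57, 1.497]
force: [-0.9, -0.3, 0.1]
grip_width: 0.0171
[[ 0.     0.999 -0.034]
 [ 0.    -0.034 -0.999]
 [-1.     0.    -0.   ]] [-6.62621914e-01  4.22087989e-02  1.82309814e+00  4.34564865e-04
  1.27656351e+00 -6.29155057e-01] 0.017118378274109974
[ 0.08347441  0.16607722 -0.23893617]
```

```bash
python3 -m creep '{"hand":[1,1,1,1,1,1,1,1,1,1,1,1],"slide":[[0,0.01,-0.015],[0,0.03,-0.043],[0,0.05,-0.072],[0,0.07,-0.101],[0,0.09,-0.13],[0,0.11,-0.158],[0,0.13,-0.187],[0.01,0.15,-0.216],[0.03,0.163,-0.234],[0.055,0.166,-0.239],[0.083,0.166,-0.239],[0.083,0.166,-0.239]],"spin":[0,0,0,0,0,0,0,0,0,0,0,0]}' 10
python3 - <<'E'
from h import *
import cv2
p,R,o=tool();print(np.round(R,3),o["qpos"],o["grip_width"])
print(slide([.5389,-.0049,.1005]))
for n in("side","top"):
    a=ctrl.camera(n)[:,:,::-1]
    c=a[180:320,260:450] if n=="top" else a[150:290,275:465]
    cv2.imwrite(f"pics/{n}1.png",cv2.convertScaleAbs(cv2.resize(c,None,fx=4,fy=4,interpolation=cv2.INTER_CUBIC),alpha=1.7))
E
```

```text
time_s: 2.1
ee_pos: [0.5368, -0.0078, 0.1253]
eef_rot: [-1.609, 1.563, 3.064]
force: [-0.3, 0.0, -0.9]
grip_width: 0.0007
[[-0.008  0.999 -0.039]
 [ 0.001 -0.039 -0.999]
 [-1.    -0.008 -0.   ]] [-8.27664777e-02  3.65059704e-01  1.65058898e+00 -5.10610778e-05
  1.13422971e+00 -4.34088752e-02] 0.0006706651697323122
[ 0.02481433  0.002186   -0.00298993]
```

View pics/side1.png

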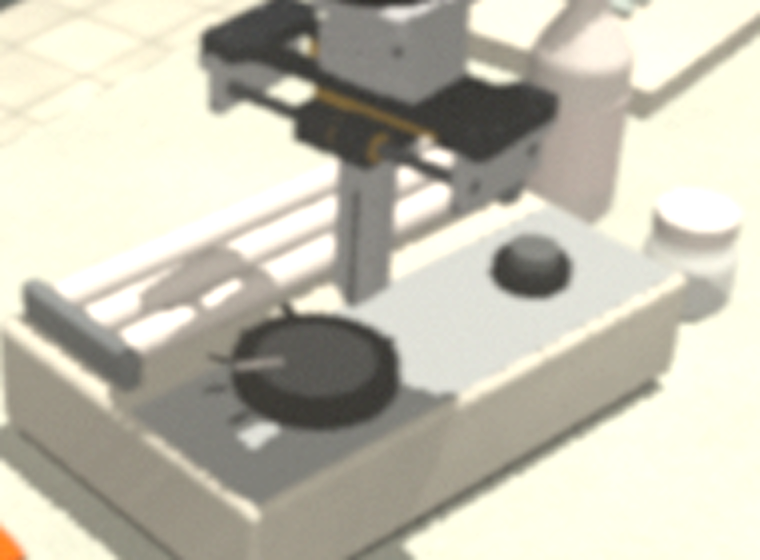

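View pics/top1.png

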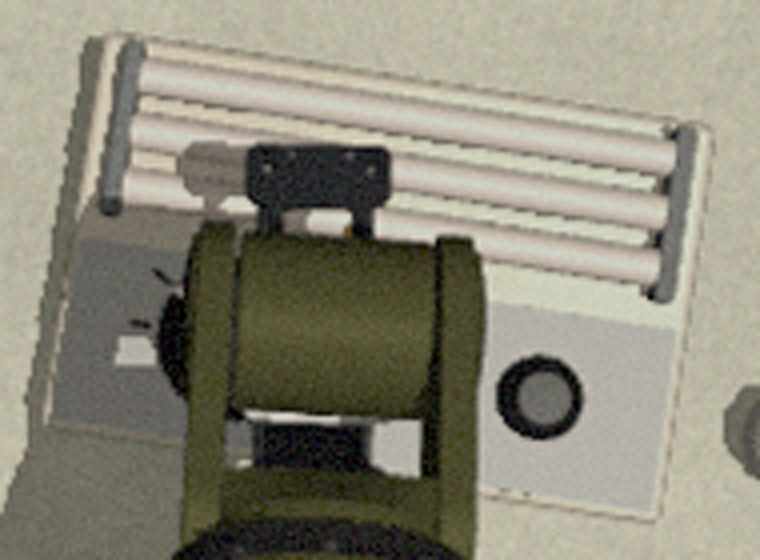

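Run:
```python
from h import *
p,R,o=tool();print(p,o["force"],o["time_s"])
u=w2px("side",p+R[:,0]*.008);print("tip in crop",(u-[275,150])*4+1.5)
print(slide([.5389,-.0049,.103]))
```

```text
[ 0.53886211 -0.00862422  0.1305299 ] [-2.18661400e-06 -5.31833822e-01  8.74436030e-01] 2.2
tip in crop [357.30043157 291.29702075]
[ 2.75302556e-02 -6.92510796e-05 -3.72117036e-03]
```

```bash
python3 -m creep '{"hand":[1,1,1,1,1,1],"slide":[[0.006,0,-0.002],[0.015,0,-0.0035],[0.024,0,-0.0035],[0.028,0,-0.0035],[0.03,0,-0.0035],[0.03,0,-0.0035]],"spin":[0,0,0,0,0,0]}'
python3 - <<'E'
from h import *
p,R,o=tool();print(p,R[:,1],o["force"],o["time_s"],o["moment"],o["qpos"])
E
```

```text
time_s: 2.7
ee_pos: [0.5394, -0.0053, 0.1006]
eef_rot: [0.939, 1.57, -0.672]
force: [-2.6, -1.7, 5.4]
grip_width: 0.0005
[ 0.53942277 -0.00530056  0.10061385] [ 9.99180287e-01 -4.04795456e-02  3.99874562e-04] [-2.61867762 -1.72482905  5.37300467] 2.7 [-0.17617445  0.24111794  0.02607425] [-7.75898387e-02  3.97241562e-01  1.67003016e+00 -3.15607691e-04
  1.07391050e+00 -3.69487781e-02]
```

```bash
python3 -m creep '{"hand":[1,1,1,1],"slide":[[0.001,0,0],[0.002,0,0],[0.002,0,0],[0.002,0,0]],"spin":[0,0,0,0]}'
python3 - <<'E'
from h import *
p,R,o=tool();print(p,R[:,1],o["force"],o["time_s"],o["moment"])
D=np.array([.5415,.025])
d=p[:2]-D;print("r",np.linalg.norm(d),np.degrees(np.arctan2(d[1],d[0])))
a=np.arctan2(d[1],d[0])
for k in range(1,13):
    q=D+.030*np.array([np.cos(a-np.radians(k*4)),np.sin(a-np.radians(k*4))])
    print(k*4,np.round(R.T@np.r_[q-p[:2],0],4))
E
```

```text
time_s: 3.03
ee_pos: [0.5398, -0.0054, 0.0995]
eef_rot: [1.281, 1.569, -0.331]
force: [-1.9, -2.7, 9.0]
grip_width: 0.0004
[ 0.5397523  -0.00542931  0.09947931] [ 0.99917793 -0.04050758  0.00161082] [-1.92265088 -2.65997495  8.99775276] 3.0333 [-0.38114372  0.43497742 -0.01592262]
r 0.0304794589385149 -93.28715989761922
4 [-0.     -0.0021 -0.0006]
8 [-0.     -0.0042 -0.0008]
12 [-0.     -0.0062 -0.0012]
16 [-0.     -0.0082 -0.0018]
20 [-0.     -0.0102 -0.0025]
24 [-0.     -0.0121 -0.0033]
28 [-0.     -0.014  -0.0042]
32 [-0.     -0.0158 -0.0053]
36 [-0.     -0.0175 -0.0065]
40 [-0.     -0.0192 -0.0078]
44 [-0.     -0.0207 -0.0092]
48 [-0.     -0.0221 -0.0108]
```

```bash
python3 -m creep '{"hand":[1,1,1,1,1,1,1,1,1,1,1,1],"slide":[[0.001,-0.0021,-0.0002],[0.001,-0.0042,-0.0005],[0.001,-0.0062,-0.0009],[0.001,-0.0082,-0.0015],[0.001,-0.0102,-0.0022],[0.001,-0.0121,-0.003],[0.001,-0.014,-0.0039],[0.001,-0.0158,-0.005],[0.001,-0.0175,-0.0062],[0.001,-0.0192,-0.0075],[0.001,-0.0207,-0.0089],[0.001,-0.0221,-0.0105]],"spin":[4,8,12,16,20,24,28,32,36,40,44,48]}'
python3 - <<'E'
from h import *
import cv2
p,R,o=tool();print(p,R[:,1],o["force"],o["time_s"],o["moment"])
D=np.array([.5415,.025])
d=p[:2]-D;print("r",np.linalg.norm(d),np.degrees(np.arctan2(d[1],d[0])))
n="side";a=ctrl.camera(n)[:,:,::-1]
c=a[150:290,275:465]
cv2.imwrite(f"pics/{n}2.png",cv2.convertScaleAbs(cv2.resize(c,None,fx=4,fy=4,interpolation=cv2.INTER_CUBIC),alpha=1.7))
E
```

```text
time_s: 4.03
ee_pos: [0.5178, 0.0055, 0.0987]
eef_rot: [1.566, 1.569, -0.886]
force: [-7.8, -6.3, 14.3]
grip_width: 0.0005
[0.51783449 0.00553506 0.0987425 ] [ 0.63578902 -0.77186084  0.00177643] [-7.76357442 -6.34492447 14.2812692 ] 4.0333 [-1.21349958  1.34774953 -0.03103517]
r 0.030642127928229904 -140.56262228456296
```

View pics/side2.png

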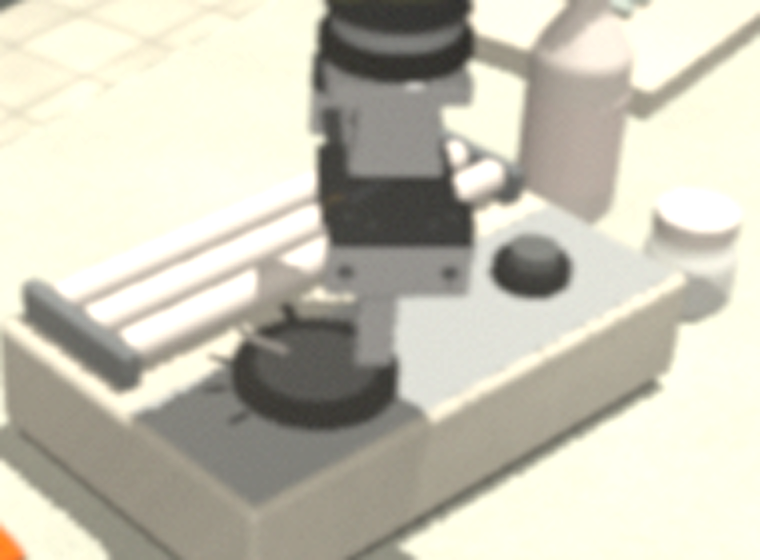

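Run:
```python
from h import *
D=np.array([.5415,.025])
for a in range(50,-60,-10):
    q=np.r_[D+.043*np.array([np.cos(np.radians(a)),np.sin(np.radians(a))]),.091]
    print(a,np.round((w2px("side",q)-[275,150])*4+1.5),end=" ")
print(np.round((w2px("side",np.r_[D,.091])-[275,150])*4+1.5))
p,R,o=tool();print(p,o["force"])
d=p[:2]-D
a=np.arctan2(d[1],d[0])
for k in range(1,13):
    q=D+.031*np.array([np.cos(a-np.radians(k*4)),np.sin(a-np.radians(k*4))])
    print(k*4,np.round(R.T@np.r_[q-p[:2],0],4))
```

```text
50 [234. 373.] 40 [233. 365.] 30 [233. 357.] 20 [237. 349.] 10 [242. 342.] 0 [250. 335.] -10 [259. 330.] -20 [270. 325.] -30 [282. 322.] -40 [295. 320.] -50 [309. 320.] [313. 365.]
[0.51760132 0.00578873 0.09869912] [-6.5057474  -4.55626241 12.99995761]
4 [-0.     -0.0022  0.0002]
8 [-0.     -0.0043  0.    ]
12 [-0.     -0.0064 -0.0004]
16 [-0.     -0.0085 -0.0009]
20 [-0.     -0.0106 -0.0016]
24 [-0.     -0.0126 -0.0024]
28 [-0.     -0.0145 -0.0034]
32 [-0.     -0.0164 -0.0045]
36 [-0.     -0.0182 -0.0057]
40 [-0.     -0.0199 -0.007 ]
44 [-0.     -0.0215 -0.0085]
48 [-0.     -0.023  -0.0101]
```

```bash
python3 -m creep '{"hand":[1,1,1,1,1,1,1,1,1,1,1,1],"slide":[[0,-0.0022,0.0003],[0,-0.0043,0.0002],[0,-0.0064,-0.0002],[0,-0.0085,-0.0008],[0,-0.0106,-0.0015],[0,-0.0126,-0.0024],[0,-0.0145,-0.0034],[0,-0.0164,-0.0045],[0,-0.0182,-0.0057],[0,-0.0199,-0.007],[0,-0.0215,-0.0085],[0,-0.0215,-0.0085]],"spin":[4,8,12,16,20,24,28,32,36,40,44,44]}'
python3 - <<'E'
from h import *
import cv2
p,R,o=tool();print(p,R[:,1],o["force"],o["time_s"],o["qpos"])
D=np.array([.5415,.025])
d=p[:2]-D;print("r",np.linalg.norm(d),np.degrees(np.arctan2(d[1],d[0])))
n="side";a=ctrl.camera(n)[:,:,::-1]
c=a[150:290,275:465]
cv2.imwrite(f"pics/{n}3.png",cv2.convertScaleAbs(cv2.resize(c,None,fx=4,fy=4,interpolation=cv2.INTER_CUBIC),alpha=1.7))
E
```

```text
time_s: 5.08
ee_pos: [0.5106, 0.0284, 0.0986]
eef_rot: [2.943, 1.57, -0.279]
force: [-6.3, -1.4, 13.1]
grip_width: 0.0006
[0.51059573 0.02836942 0.09857315] [-7.96706383e-02 -9.96821229e-01  1.60978643e-04] [-6.33577309 -1.43493879 13.06464005] 5.0833 [-1.60185831e-02  3.43657205e-01  1.75133183e+00 -2.44423130e-04
  1.04581706e+00  1.63465526e+00]
r 0.0310874045602993 173.77775232246785
```

View pics/side3.png

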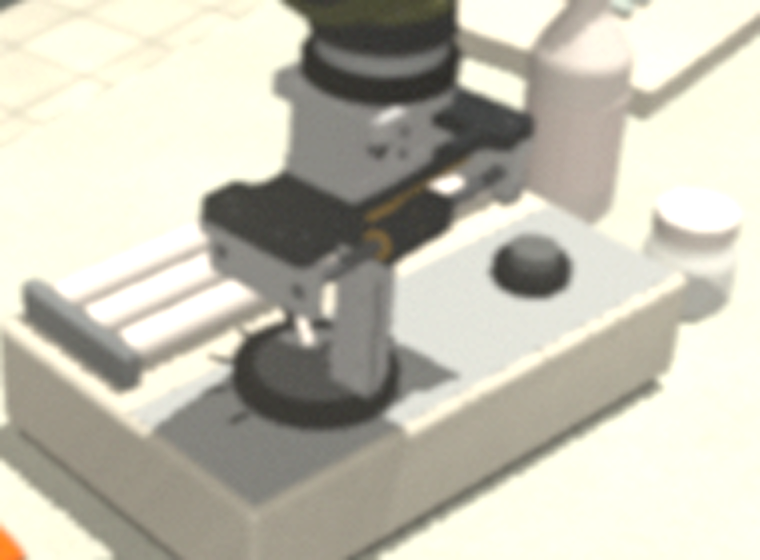

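```bash
python3 -m creep '{"hand":[1,1,1,1,1,1,1,1],"slide":[[-0.003,0,0],[-0.008,0,0],[-0.02,0,0],[-0.04,0,0],[-0.06,0.02,0],[-0.06,0.05,0],[-0.06,0.08,0],[-0.06,0.08,0]],"spin":[0,0,0,0,0,0,0,0]}'
python3 - <<'E'
from h import *
import cv2
p,R,o=tool();print(p,R[:,1],o["force"],o["time_s"])
for n in("side","top"):
    a=ctrl.camera(n)[:,:,::-1]
    c=a[180:320,260:450] if n=="top" else a[150:290,275:465]
    cv2.imwrite(f"pics/{n}4.png",cv2.convertScaleAbs(cv2.resize(c,None,fx=4,fy=4,interpolation=cv2.INTER_CUBIC),alpha=1.7))
print(slide([.5060,-.1368,.125]))
E
```

```text
time_s: 5.8
ee_pos: [0.5042, -0.055, 0.1579]
eef_rot: [2.438, 1.57, -0.782]
force: [-0.6, -0.2, 0.6]
grip_width: 0.0007
[ 0.5041787  -0.05499086  0.15792486] [-7.78553053e-02 -9.96964452e-01  6.57612807e-04] [-0.62923785 -0.24153582  0.58856961] 5.8
[ 0.03257473  0.08431444 -0.00819828]
```

View pics/side4.png

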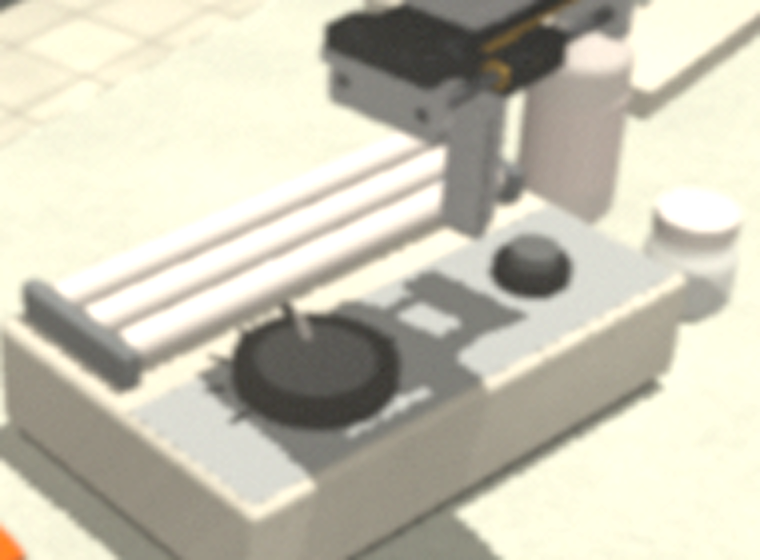

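View pics/top4.png

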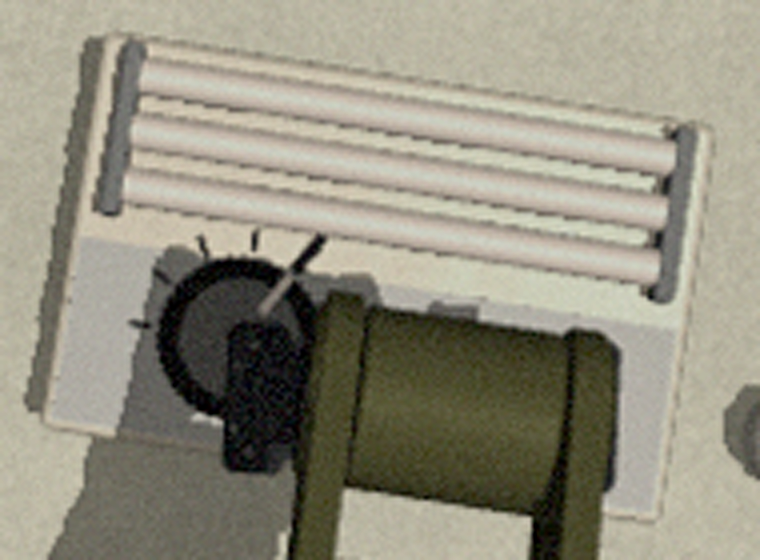

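The pointer now lines up with the long tick: in the top crop it runs from (262,312) to (295,272), straight into the tick. Next is the button.

```bash
python3 -m creep '{"hand":[1,1,1,1,1,1,1],"slide":[[0,0.02,-0.003],[0,0.05,-0.006],[0,0.075,-0.008],[0.015,0.084,-0.008],[0.033,0.084,-0.008],[0.033,0.084,-0.008],[0.033,0.084,-0.008]],"spin":[0,0,0,0,0,0,0]}'
python3 - <<'E'
from h import *
p,R,o=tool();print(p,o["force"],o["time_s"])
print(slide([.5060,-.1368,.107]),slide([.5060,-.1368,.0985]))
E
```

```text
time_s: 6.48
ee_pos: [0.5059, -0.1349, 0.1242]
eef_rot: [-0.349, 1.569, 2.718]
force: [0.9, 1.0, 0.8]
grip_width: 0.0003
[ 0.50591394 -0.13490001  0.124161  ] [0.89569179 0.97353483 0.77024721] 6.4833
[ 0.01715946  0.00189863 -0.00025559] [ 0.02565945  0.00190374 -0.00026963]
```

```bash
python3 -m creep '{"hand":[1,1,1,1,1],"slide":[[0.008,0.001,0],[0.016,0.002,0],[0.021,0.002,0],[0.021,0.002,0],[0.021,0.002,0]],"spin":[0,0,0,0,0]}'
```

```text
time_s: 6.9
ee_pos: [0.5065, -0.1376, 0.1042]
eef_rot: [3.106, 1.569, -0.111]
force: [-0.9, 2.9, 9.0]
grip_width: 0.0004
```

```bash
python3 -m creep '{"hand":[1,1,1,1],"slide":[[0,0,0],[0,0,0],[0.001,0,0],[0.001,0,0]],"spin":[0,0,0,0]}'
python3 - <<'E'
from h import *
import cv2
a=ctrl.camera("side")[:,:,::-1][170:260,360:460]
cv2.imwrite("pics/side5.png",cv2.convertScaleAbs(cv2.resize(a,None,fx=6,fy=6,interpolation=cv2.INTER_CUBIC),alpha=1.7))
p,R,o=tool();print(p,o["force"],o["moment"])
E
```

```text
time_s: 7.23
ee_pos: [0.5066, -0.1376, 0.104]
eef_rot: [3.052, 1.569, -0.165]
force: [-4.3, 3.7, 17.5]
grip_width: 0.0002
[ 0.50658927 -0.13759524  0.10399534] [-4.346741    3.05567739 17.0675779 ] [0.71577505 0.95229638 0.01310769]
```

View pics/side5.png

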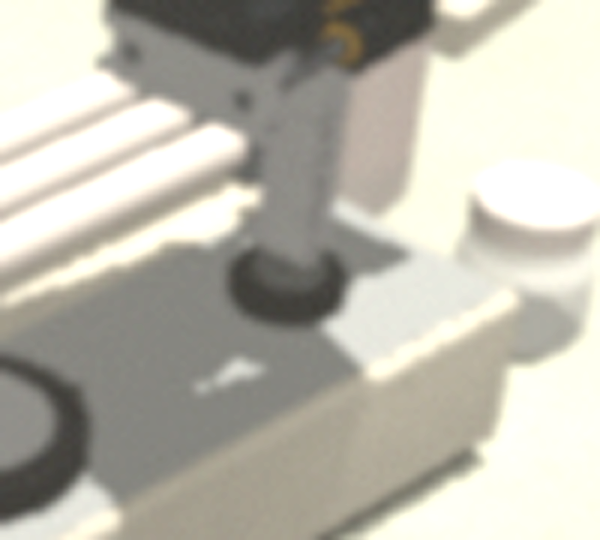

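```bash
python3 -m creep '{"hand":[1,1,1],"slide":[[-0.002,0,0],[-0.002,0,0],[-0.002,0,0]],"spin":[0,0,0]}'; python3 -m creep '{"hand":[1,1,1],"slide":[[-0.002,0,0],[-0.002,0,0],[-0.002,0,0]],"spin":[0,0,0]}'; python3 -m creep '{"hand":[1,1,1],"slide":[[-0.002,0,0],[-0.002,0,0],[-0.002,0,0]],"spin":[0,0,0]}';python3 -m creep '{"hand":[1,1,1],"slide":[[-0.002,0,0],[-0.002,0,0],[-0.002,0,0]],"spin":[0,0,0]}'
```

```text
time_s: 7.53
ee_pos: [0.5064, -0.1376, 0.1049]
eef_rot: [-3.131, 1.569, -0.065]
force: [1.8, 2.2, 3.1]
grip_width: 0.0005
time_s: 7.78
ee_pos: [0.5061, -0.1378, 0.1065]
eef_rot: [3.055, 1.57, -0.162]
force: [2.8, 2.2, 4.4]
grip_width: 0.0004
time_s: 8.03
ee_pos: [0.5058, -0.1378, 0.1084]
eef_rot: [-0.057, 1.571, 3.009]
force: [1.8, 0.4, 1.7]
grip_width: 0.0003
time_s: 8.28
ee_pos: [0.5056, -0.1379, 0.1103]
eef_rot: [0.112, 1.57, -3.105]
force: [0.4, -0.3, 1.2]
grip_width: 0.0005
```

The force fell gradually to zero over about 6 mm of lift, which is the button's spring, so the 17 N was its bottom stop. I'll retract and check.

```bash
python3 -m creep '{"hand":[1,1,1,1,1,1,1,1,1,1,1,1],"slide":[[-0.01,0,0],[-0.03,0,0],[-0.06,0,0],[-0.09,0,0],[-0.11,0.02,0.02],[-0.11,0.04,0.05],[-0.11,0.06,0.08],[-0.11,0.09,0.11],[-0.11,0.12,0.14],[-0.11,0.15,0.16],[-0.11,0.16,0.17],[-0.11,0.16,0.17]],"spin":[0,0,0,0,0,0,0,0,0,0,0,0]}'
python3 - <<'E'
from h import *
import cv2
for n in("side","top"):
    a=ctrl.camera(n)[:,:,::-1]
    cv2.imwrite(f"pics/{n}6f.png",a)
    c=a[180:320,260:450] if n=="top" else a[150:290,275:465]
    cv2.imwrite(f"pics/{n}6.png",cv2.convertScaleAbs(cv2.resize(c,None,fx=4,fy=4,interpolation=cv2.INTER_CUBIC),alpha=1.7))
E
```

```text
time_s: 9.28
ee_pos: [0.3224, -0.2862, 0.2211]
eef_rot: [1.497, 1.57, -1.723]
force: [-0.0, 1.0, 0.0]
grip_width: 0.0004
```

View pics/side6.png

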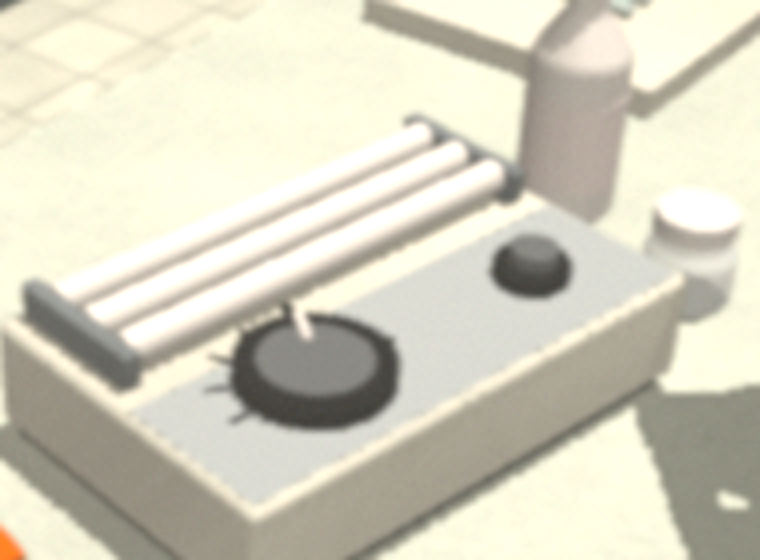

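View pics/top6.png

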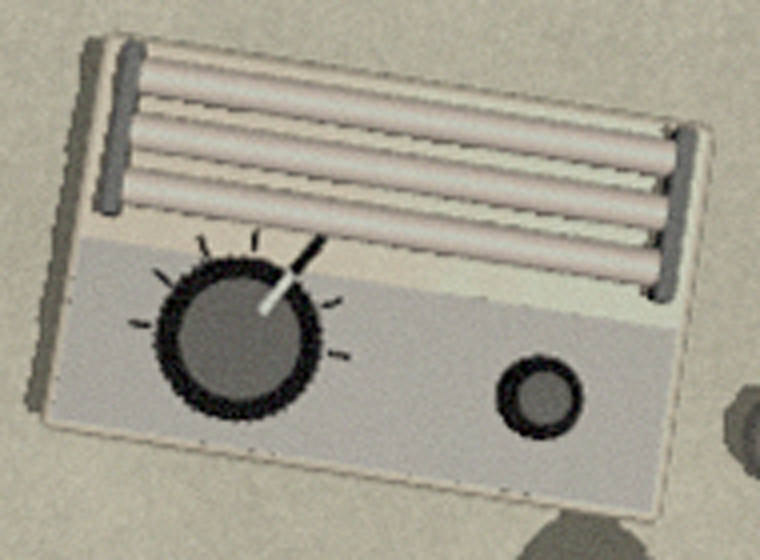

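View pics/top6f.png

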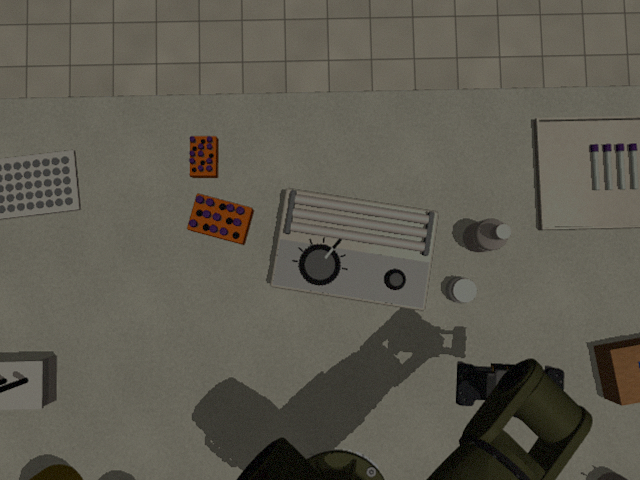

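The pointer sits on the long tick ((262,312) to (295,272) in the top crop, tick up to (323,236)). The button is back up, and the rack, bottle and cup are at the same pixels as before. I'll hand in.

```bash
python3 -m creep '{"hand":[1,1,1],"slide":[[0,0,0],[0,0,0],[0,0,0]],"spin":[0,0,0]}'
python3 - <<'E'
from station import ctrl
print(ctrl.hand_in())
E
```

```text
time_s: 9.63
ee_pos: [0.3249, -0.2839, 0.2204]
eef_rot: [-0.828, 1.571, 2.24]
force: [0.6, -0.4, 0.4]
grip_width: 0.0003
the job is handed in; nothing more can be done
None
```

I turned the dial to the long mark and pressed and released the start button, in that order, and handed the job in at about 9.6 s.

- **Dial:** I pressed the closed fingertip on it with about 9–14 N, 30 mm from the axis, and dragged it about 92° clockwise. It went from the second mark to the fifth. After I lifted off, the top camera showed the pointer lined up with the long mark, and it was still there at the end.
- **Button:** I pressed it down to its bottom stop, with 17 N at the wrist. As I lifted, the force fell to about zero over 6 mm, which matches its spring. It looks the same as before the press in both cameras.
- **Surroundings:** The rack, bottle and cup are at the same pixel positions in the top view as at the start. The arm was clear of everything at hand-in.

One reading I didn't expect: during the drag there was up to 10 N of sideways force on the tool, probably because my estimate of the dial centre was slightly off. The pictures showed no sign that the dial slipped.

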